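Set the suction gap on a rotary abraser

ROBOT

A 6-joint arm with a two-finger parallel gripper is mounted at the origin on the work surface. World frame = base frame: x ahead of the robot, y to its left, z up, the work surface at z = 0. Lengths are in m, angles in rad, forces in N, time in s.
With the tool pointing down it reaches from about 0.35 to 0.975 m from the base axis. Payload 4.9 kg.
Tool frame: the origin (TCP) lies midway between the tips of the shut fingers; the grasp point (between the pads) lies behind it (manip.tcp_to_grasp is the z of the grasp point in the tool frame, in m); z points along the fingers, y is the direction in which the jaws open and shut (so a half turn about z gives the same grasp; the last joint's range is limited). The gripper opens to 85 mm and grips with 20 to 120 N. Pads are 22 mm wide; open, the fingers measure 114 mm over their backs; the gripper's body (76 mm by 85 mm) begins 54 mm behind the grasp point. The pads swing forward as they close: fully open they stand 13 mm farther back than shut.
Start: joints at [1.028, 0.053, 1.613, -0, 1.476, -0.119], TCP at [0.257, 0.57, 0.231] pointing down, gripper open.
Joint ranges: [-3.01, 3.01], [-1.01, 2.22], [0.06, 2.58], [-1.02, 4.17], [0.09, 2.62], [-3.14, 3.14]. Speed limits (rad/s): [2.57, 2.57, 3.14, 3.14, 3.14, 3.14].

INTERFACE

Orientations are given as a unit quaternion [w, x, y, z].
In Python, from plant import status, vision, order, regions_of, manip gives the robot as it stands. The module is installed in compiled form; this text tells all that it offers.
- The arm moves only by the shell command python3 -m crank 'ROWS'. ROWS is JSON, one flat list of numbers, 5 for each row, row after row: the shift along the tool's x, y, z in mm, then the turn about the tool's z in degrees, then the opening in per cent of the stroke, from 0 (shut) to 100 (fully open). In form: [tx, ty, tz, yaw, fingers, tx, ty, tz, yaw, fingers, ...]. A call has exactly 10 rows; each row is the pose to reach, as a shift and turn from the pose commanded when the call began, along the tool's axes at that moment; what a row does not reach only later rows make up. A row lasts 1/10 s, in which the tool goes at most 50 mm and 8.59 degrees, less where a joint would pass 70% of its speed; a pose out of reach is approached as far as the arm can. A call with a gripper value outside its range is refused whole. The fingers move at their own pace and stop on an object; the grip force is fixed at half the most. Time passes only in rows, so rows that repeat a pose let the fingers close, or fill a call up. It gives the time, the measured TCP pose, the force and the opening at its end, in the units of the state.
- status.state(): the state, without advancing time (a new reading comes with each control period).
- vision.grab_frame(name): name is "scene" or "top" or "wrist"; returns (picture, depth): 384x512x3 uint8, red, green, blue; 384x512 float32, m along the optical axis (not along the pixel's ray), 0 where there is no reading.
- vision.get_calibration(name): a dict with "camera_matrix" (3x3 intrinsics, pixels), "R" (3x3) and "t" (3): a world point X has camera coordinates R X + t. Camera axes: x right, y down, z forward; pixel columns grow to the right and rows downward; lengths in m; the calibration is good to about 2 mm. A picture is of the moment at which its call begins: read the wrist's pose just before it. get_calibration takes no time and is no camera call; for the wrist camera it gives the pose at the moment of the call.
- order.job_done(): hands the job in, once; it reports no verdict.
Trained networks look in the newest picture that a camera, given by its name, has taken for a name from the list of things; names that differ only in an ending like _2 or _b are one class to them, and where a whole thing is asked for, a point or a joint stands for the part that bears it (a point fixed in the world has none). Each returns a list of dicts, best first, with "confidence" (0 to 1); they miss things now and then, are a little off and sometimes report something else, mostly with a low value. They report only what shows in the picture. A call takes as long as a camera call.
- regions_of(camera, name): "region" (384x512 bool, what is visible of it) and "extent" ([centre column, centre row, width, height] in pixels, round what is visible of it).
The state is a dict: "time": time; "joint_pos": joint angles; "joint_vel": joint speeds; "joint_efforts": joint torques, N m; "tool_pos": TCP position; "tool_rot": TCP orientation; "contact_force": force on the tool from outside, world axes, zero at the start; "ft_torque": the same for the moment, N m; "gripper_width": opening from 0.0 (shut) to 1.0 (fully open).
Only numpy, scipy, OpenCV 4.12 (cv2) and the standard library are available. Lean on these libraries where they do the work, as an engineer would, in place of code of your own. Each camera call takes 0.05 s, during which the arm holds its last target. There are 200 camera calls.

TASK

On the rotary abraser in front of you, swing the suction nozzle in over the specimen until its arm meets the stop, then screw the knurled height nut on top of the suction column down (clockwise from above) until it bottoms out, and back it off a quarter turn. Finish still gripping the nut there and hold it steady, so that its lock screw can be tightened; do not let go. Leave the loose things on the machine and beside it where they are.

Things in the scene. Friction and masses are not known exactly. Their poses are not given: they have to be found in the camera images.
- abraser: fixed rotary abraser: cream housing, x -170 to 200 mm, y -150 to 150 mm in its own frame, flat deck 125 mm above the bench, sloping key panel at its front. Origin on the bench; own x points from the panel to the rear, y left, z up. Suction column axis at x 35, y 122 mm; turntable axis at x 50, y 0. Two wheel arms, swung up, lean back behind x 140 mm, up to 275 mm high
- nut_grip (a point): centre of the knurled height nut, on its vertical axis at half height. Plain aluminium, 36 mm diameter, 24 mm high, on top of the column left of the turntable; its 12 mm screw stands up to 19 mm proud of it. 212 mm above the bench when down, it rises 12 mm per turn. Right-hand thread: clockwise from above goes down. Below it a 22 mm neck runs 20 mm down to the arm's collar; 70 mm clear all round
- height_nut (a joint): turn of the height nut, rad: 0 = bottomed out hard on its shoulder, the nozzle's mouth down on the specimen; grows as it is unscrewed (anticlockwise from above), up to 5.0. Starts 2.4 to 4.0 up. Turns against 0.06 N m of friction and stays where it is left
- nozzle_tail (a point): on the axis of the nozzle's hose tail, 17.5 mm below its top: an upright steel tube, 16 mm diameter (19 over its ribs), at the free end of the suction arm, 85 mm from the nut's axis. It can be pinched from above or pushed; the arm's bar begins 32 mm below this point. The specimen (104 mm disc) has its top 149 mm above the bench. Arm and nozzle rise and fall with the nut, 12 mm per turn
- suction_arm (a joint): swing of the suction arm about the nut's axis, rad: 0 = in over the specimen against its stop pin, the arm then pointing 83 degrees clockwise of the abraser's own x; grows as it swings out, clockwise from above, towards the front of the machine, up to 1.8. Starts 0.9 to 1.6 out. Moves against 0.12 N m of friction (1.4 N at the tail) and stays where it is left
- weight: brass auxiliary weight, 38 mm diameter, 30 mm high, standing loose on the right-hand front of the abraser's deck; origin at the centre of its underside
- spare_wheel: spare grey abrasive wheel, 52 mm diameter, 13 mm thick, 16 mm bore, lying loose on the right-hand side of the abraser's deck; origin at the centre of its underside
- sample_discs: stack of wooden specimen discs, 104 mm diameter, 18 mm high, on the bench beside the abraser; origin at the centre of its underside
- tape_roll: roll of masking tape lying flat, 100 mm diameter, 24 mm high, on the bench beside the abraser; origin at the centre of its underside

How it is judged:
On the way, in this order (a step that is already met when the one before it is completed fails the run):
1. the suction arm is swung in against its stop, with the nut still up (value of joint suction_arm below 0.09 rad and value of joint height_nut above 0.5 rad), for 0.2 s.
2. the height nut is bottomed out, the arm still in (value of joint height_nut below 0.09 rad and value of joint suction_arm below 0.12 rad), for 0.2 s.
At the end, for the whole second after the job is handed in: the height nut stands a quarter turn (1.57 rad, within 0.3) above its bottom, at rest, gripped between the fingers (grasp point within 30 mm of its centre) with more than 2 N, and the suction arm is within 0.12 rad of its stop (value of joint height_nut between 1.27 and 1.87 rad and value of joint suction_arm below 0.12 rad and contact force between the fingers and height_nut above 2 N and distance between the grasp point and nut_grip below 0.03 m and velocity of joint height_nut between -0.1 and 0.1 rad/s); the arm keeps its last pose, push and grip.
It fails at once if a loose thing on the machine or beside it (weight, wheel, discs, tape) is shifted by more than 25 mm (distance of any of weight, spare_wheel, sample_discs, tape_roll from where it was at the start of the episode above 0.025 m).
It also fails if it takes over 64 s, if anything falls off the work surface, if the arm or the gripper's body presses on something with over 40 N, if the wrist force passes 120 N, or if a joint passes its speed limit or range.

## Working session

There is one attempt and no reset: what is moved stays moved. The work goes in short steps, Python scripts to look and compute and a shell command to move; the robot and the scene stay as the last step left them, time stands still between calls to the robot, and variables do not carry over. Pictures are saved under pics/ and viewed, on a budget of 10 in all, crops included, one or two more only if the job needs it, and the job is handed in when it is done.

```bash
mkdir -p pics
cat > h.py <<'E'
import numpy as np, cv2
from plant import status, vision, order, regions_of, manip
def cloud(cam,d):
    c=vision.get_calibration(cam);K=c["camera_matrix"];K=np.array(K);R=np.array(c["R"]);t=np.array(c["t"])
    v,u=np.mgrid[:384,:512]
    P=np.stack([(u-K[0,2])/K[0,0]*d,(v-K[1,2])/K[1,1]*d,d],-1)
    return (P-t)@R
def look(cam,names,save=None):
    im,d=vision.grab_frame(cam);W=cloud(cam,d)
    if save: cv2.imwrite('pics/'+save,im[:,:,::-1])
    for n in names:
        for r in regions_of(cam,n)[:2]:
            m=r["region"]&(d>0);p=W[m]
            if len(p): print(cam,n,round(r["confidence"],2),np.round(r["extent"]),len(p),"med",np.round(np.median(p,0),3),"lo",np.round(np.percentile(p,3,0),3),"hi",np.round(np.percentile(p,97,0),3))
    return im,d,W
E
python3 - <<'E'
from h import *
print(manip.tcp_to_grasp,status.state())
N=["abraser","nut_grip","nozzle_tail","weight","spare_wheel","sample_discs","tape_roll"]
a=look("top",N,"top1.png")[0]; b=look("scene",N[:3],"scene1.png")[0]
E
```

```text
-0.0187 {'time': 0.0, 'joint_pos': array([ 1.02800096e+00,  5.33459935e-02,  1.61430725e+00,  2.46597134e-05,
        1.47599483e+00, -1.18991916e-01]), 'joint_vel': array([-7.71453947e-04, -1.89389383e-04,  1.09097551e-03,  1.52436334e-03,
       -9.78722342e-05,  4.61529414e-04]), 'joint_efforts': array([-3.81518585e-04, -3.93687594e+01, -3.70175278e+01, -1.77546635e-04,
        7.20072974e-03,  4.34122242e-06]), 'tool_pos': array([0.25668183, 0.56917204, 0.23006184]), 'tool_rot': array([-3.45498526e-04,  2.10320508e-01,  9.77631949e-01, -9.67971920e-04]), 'contact_force': array([-0.24442405,  1.32276627, -0.88557224]), 'ft_torque': array([ 0.02954797,  0.01493162, -0.01334383]), 'gripper_width': 0.9982430428462155}
top abraser 0.85 [262. 196. 106. 154.] 11769 med [ 0.51  -0.031  0.123] lo [ 0.332 -0.175  0.063] hi [0.708 0.105 0.249]
top abraser 0.44 [225. 216.  12.  28.] 173 med [0.479 0.07  0.178] lo [0.439 0.054 0.123] hi [0.515 0.09  0.229]
top nut_grip 0.55 [218. 196.  12.  10.] 143 med [0.527 0.084 0.227] lo [0.513 0.069 0.124] hi [0.549 0.109 0.242]
top nut_grip 0.19 [224. 
[... 348 characters left out ...]
s 0.86 [142. 239.  36.  29.] 826 med [0.418 0.354 0.016] lo [0.373 0.308 0.001] hi [0.462 0.404 0.021]
top tape_roll 0.89 [364. 230.  34.  28.] 326 med [ 0.453 -0.377  0.022] lo [ 0.41  -0.422  0.005] hi [ 0.499 -0.33   0.027]
scene abraser 0.92 [246. 211. 143. 148.] 13809 med [ 0.64  -0.035  0.124] lo [ 0.37  -0.178  0.031] hi [0.732 0.093 0.258]
scene nut_grip 0.52 [275. 158.  26.  42.] 404 med [0.477 0.07  0.178] lo [0.449 0.054 0.155] hi [0.551 0.098 0.227]
scene nut_grip 0.48 [286. 159.  16.  13.] 152 med [0.546 0.081 0.225] lo [0.529 0.07  0.21 ] hi [0.553 0.099 0.23 ]
scene nozzle_tail 0.96 [277. 160.  30.  42.] 337 med [0.486 0.071 0.178] lo [0.455 0.055 0.163] hi [0.552 0.095 0.225]
```

Run:
```python
from h import *
a=cv2.imread('pics/top1.png')[110:290,180:340];b=cv2.imread('pics/scene1.png')[110:290,160:340]
o=np.hstack([cv2.resize(a,(400,450),interpolation=2),cv2.resize(b,(400,450),interpolation=2)]);cv2.imwrite('pics/c1.png',o)
# geometry from a fresh depth
for cam in("top","scene"):
    im,d,W=look(cam,[])
    z=W[...,2]; m=(d>0)&(abs(W[...,1]-.08)<.06)&(abs(W[...,0]-.5)<.1)&(z>.14)
    for lo,hi in((.232,.26),(.215,.232),(.195,.215),(.165,.195)):
        p=W[m&(z>lo)&(z<hi)]
        if len(p): print(cam,lo,hi,len(p),np.round(p.min(0),3),np.round(p.max(0),3),np.round(p.mean(0),3))
    # deck plane rectangle
    dk=W[(d>0)&(abs(z-.125)<.006)&(abs(W[...,1])<.3)]
    if len(dk):
        r=cv2.minAreaRect((dk[:,:2]*1000).astype(np.float32)); print(cam,'deck',r)
    dk=W[(d>0)&(abs(z-.149)<.004)&(abs(W[...,1])<.2)]; print('disc',np.round(dk[:,:2].min(0),3),np.round(dk[:,:2].max(0),3),np.round(np.median(dk,0),3))
```

```text
top 0.232 0.26 20 [0.515 0.08  0.234] [0.536 0.091 0.245] [0.529 0.086 0.241]
top 0.215 0.232 139 [0.439 0.056 0.215] [0.545 0.104 0.232] [0.508 0.08  0.226]
top 0.195 0.215 15 [0.44  0.055 0.197] [0.536 0.091 0.215] [0.51  0.075 0.21 ]
top 0.165 0.195 141 [0.438 0.049 0.167] [0.548 0.093 0.194] [0.487 0.07  0.177]
top deck ((354.8042907714844, -27.82305908203125), (299.8319091796875, 669.1071166992188), 87.38030242919922)
disc [ 0.059 -0.167] [0.676 0.092] [ 0.535 -0.041  0.148]
scene 0.232 0.26 33 [0.527 0.081 0.233] [0.542 0.092 0.245] [0.537 0.086 0.24 ]
scene 0.215 0.232 189 [0.443 0.055 0.215] [0.553 0.104 0.232] [0.521 0.079 0.225]
scene 0.195 0.215 89 [0.453 0.056 0.195] [0.553 0.103 0.215] [0.51  0.075 0.206]
scene 0.165 0.195 341 [0.448 0.048 0.165] [0.553 0.103 0.195] [0.51  0.073 0.178]
scene deck ((-29.3983154296875, 46.9310302734375), (1466.923583984375, 584.4024047851562), 4.359438419342041)
disc [-0.746 -0.2  ] [0.69  0.103] [ 0.543 -0.041  0.148]
```

View pics/c1.png

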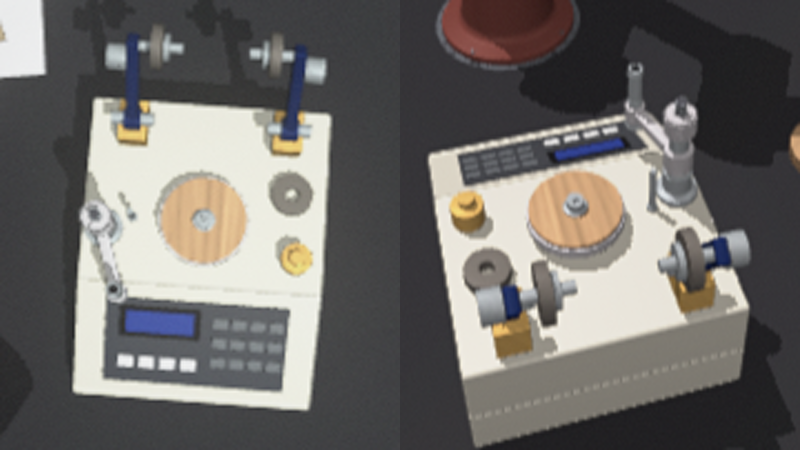

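The crop shows the nut at (95,215) in the top view and the hose tail at (117,288), out towards the front, about 77° from the stop. The deck is yawed about -2.6°, and this agrees with the nut and disc positions. Next I'll hover over the tail and measure with the wrist camera.

```bash
cat >> h.py <<'E'
def head():
    w,x,y,z=status.state()["tool_rot"]
    from scipy.spatial.transform import Rotation as Ro
    return Ro.from_quat([x,y,z,w]).as_matrix()
def go(p,hy):
    s=status.state();R=head();d=R.T@(np.array(p)-s["tool_pos"])*1000
    h=np.degrees(np.arctan2(R[1,1],R[0,1]));
    y=(h-hy+180)%360-180
    print("to",np.round(p,3),"rows",np.round(d,1),"yaw",round(y,1),"| q6",round(np.degrees(s["joint_pos"][5]),1),"hy",round(h,1),"down",np.round(R[:,2],3),"t",s["time"])
E
python3 - <<'E'
from h import *
go([.449,.061,.30],-73)
E
```

```text
to [0.449 0.061 0.3  ] rows [-384.2 -384.7  -68.7] yaw 138.7 | q6 -6.8 hy 65.7 down [ 0. -0. -1.] t 0.7
```

```bash
python3 -m crank '[0,0,-35,8,100, -10,-10,-70,16,100, -40,-40,-70,24,100, -72,-72,-70,32,100, -104,-104,-70,40,100, -136,-136,-70,48,100, -168,-168,-70,56,100, -200,-200,-70,64,100, -232,-232,-70,72,100, -264,-264,-70,80,100]'
python3 - <<'E'
from h import *
go([.449,.061,.30],-73)
E
```

```text
time: 1.7
tool_pos: [0.3893, 0.2188, 0.3016]
tool_rot: [0.0, 0.791, 0.612, 0.001]
contact_force: [1.2, -0.2, -0.1]
gripper_width: 1.001
to [0.449 0.061 0.3  ] rows [-137.7   97.5    1.6] yaw 58.4 | q6 34.4 hy -14.6 down [ 0.001  0.    -1.   ] t 1.7
```

```bash
python3 -m crank '[-20,14,0,8,100, -40,28,0,16,100, -60,42,0,24,100, -80,56,0,32,100, -100,70,0,40,100, -120,84,0,48,100, -138,97,0,56,100, -138,97,0,58,100, -138,97,0,58,100,-138,97,0,58,100]'
python3 - <<'E'
from h import *
im,d,W=look("wrist",["nut_grip","nozzle_tail"],"w1.png")
z=W[...,2];ok=(d>0)&(abs(W[...,1]-.08)<.06)&(abs(W[...,0]-.5)<.1)
o=cv2.resize(im[:,:,::-1],(768,576));cv2.imwrite('pics/w1.png',o)
for lo,hi in((.236,.26),(.222,.234),(.19,.215)):
    p=W[ok&(z>lo)&(z<hi)]
    for nm,m in(("nut",p[:,0]>.49),("tail",p[:,0]<.48)):
        q=p[m]
        if len(q):
            c,r=cv2.minEnclosingCircle((q[:,:2]*1000).astype(np.float32)); print(lo,nm,len(q),np.round(c,1),round(r,1),np.round(q.mean(0),4),"zmax",q[:,2].max().round(4))
go([.449,.061,.30],-73)
E
```

```text
time: 2.7
tool_pos: [0.449, 0.0629, 0.3014]
tool_rot: [-0.0, 0.988, 0.154, 0.0]
contact_force: [1.1, 0.2, -0.5]
gripper_width: 1.003
wrist nut_grip 0.62 [262.  67.  52.  60.] 2186 med [0.535 0.088 0.229] lo [0.518 0.073 0.13 ] hi [0.549 0.103 0.23 ]
wrist nozzle_tail 0.76 [256. 155.  25. 113.] 2294 med [0.464 0.071 0.179] lo [0.447 0.057 0.172] hi [0.511 0.084 0.228]
0.236 nut 455 [533.3  87.8] 6.6 [0.5333 0.0878 0.243 ] zmax 0.2454
0.222 nut 2239 [533.4  87.9] 18.0 [0.5337 0.088  0.2288] zmax 0.2316
0.222 tail 519 [452.   64.6] 9.3 [0.453  0.0651 0.227 ] zmax 0.2295
0.19 nut 2 [519.7  76.8] 3.1 [0.5197 0.0768 0.2115] zmax 0.2145
0.19 tail 205 [452.1  65. ] 8.3 [0.4575 0.0662 0.2022] zmax 0.215
to [0.449 0.061 0.3  ] rows [-0.6  2.1  1.4] yaw 0.8 | q6 70.8 hy -72.2 down [ 0.  0. -1.] t 2.85
```

View pics/w1.png

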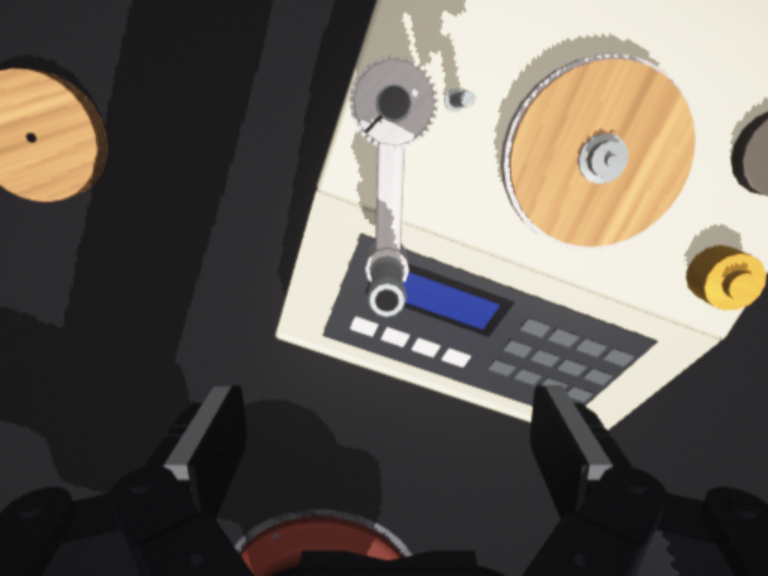

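The wrist view shows the nut at (393,100) with its black mark at (373,125), and the tail top at (387,298). It also measures well: nut radius 18.0 mm and 84.6 mm from nut to tail. I'll descend with the fingers straddling the tail.

```bash
python3 -m crank '[3,-1,0,2,40, 3,-1,0,2,40, 3,-1,10,2,40, 3,-1,20,2,40, 3,-1,35,2,40, 3,-1,55,2,40, 3,-1,75,2,40, 3,-1,95,2,40, 3,-1,105,2,40, 3,-1,105,2,40]'
python3 - <<'E'
from h import *
C=np.array([.5334,.0879])
for a in (-164.1,-150,-140,-130,-120,-110,-100,-92,-88,-86,-84,-82):
    p=C+.085*np.array([np.cos(np.radians(a)),np.sin(np.radians(a))])
    go([*p,.195],a+90)
E
```

```text
time: 3.85
tool_pos: [0.45, 0.0647, 0.1935]
tool_rot: [-0.0, 0.991, 0.137, -0.002]
contact_force: [0.6, 0.3, -0.5]
gripper_width: 0.399
to [0.452 0.065 0.195] rows [ 1.5  0.5 -1.5] yaw -0.2 | q6 73.1 hy -74.3 down [-0.005  0.    -1.   ] t 3.85
to [0.46  0.045 0.195] rows [ 4.1 21.2 -1.5] yaw -14.3 | q6 73.1 hy -74.3 down [-0.005  0.    -1.   ] t 3.85
to [0.468 0.033 0.195] rows [ 9.  35.2 -1.6] yaw -24.3 | q6 73.1 hy -74.3 down [-0.005  0.    -1.   ] t 3.85
to [0.479 0.023 0.195] rows [16.3 48.1 -1.6] yaw -34.3 | q6 73.1 hy -74.3 down [-0.005  0.    -1.   ] t 3.85
to [0.491 0.014 0.195] rows [25.7 59.6 -1.7] yaw -44.3 | q6 73.1 hy -74.3 down [-0.005  0.    -1.   ] t 3.85
to [0.504 0.008 0.195] rows [36.9 69.3 -1.8] yaw -54.3 | q6 73.1 hy -74.3 down [-0.005  0.    -1.   ] t 3.85
to [0.519 0.004 0.195] rows [49.6 76.8 -1.8] yaw -64.3 | q6 73.1 hy -74.3 down [-0.005  0.    -1.   ] t 3.85
to [0.53  0.003 0.195] rows [60.6 81.2 -1.9] yaw -72.3 | q6 73.1 hy -74.3 down [-0.005  0.    -1.   ] t 3.85
to [0.536 0.003 0.195] rows [66.3 82.8 -1.9] yaw -76.3 | q6 73.1 hy -74.3 down [-0.005  0.    -1.   ] t 3.85
to [0.539 0.003 0.195] rows [69.2 83.5 -1.9] yaw -78.3 | q6 73.1 hy -74.3 down [-0.005  0.    -1.   ] t 3.85
to [0.542 0.003 0.195] rows [72.2 84.  -1.9] yaw -80.3 | q6 73.1 hy -74.3 down [-0.005  0.    -1.   ] t 3.85
to [0.545 0.004 0.195] rows [75.1 84.5 -1.9] yaw -82.3 | q6 73.1 hy -74.3 down [-0.005  0.    -1.   ] t 3.85
```

```bash
python3 -m crank '[2,7,-1,-5,40, 3,14,-1,-9,40, 4,21,-1,-14,40, 6,28,-1,-19,40, 9,35,-1,-24,40, 12,42,-1,-29,40, 16,48,-1,-34,40, 20,54,-1,-39,40, 25,60,-1,-44,40, 31,65,-1,-49,40]'
python3 - <<'E'
from h import *
C=np.array([.5334,.0879])
look("wrist",["nozzle_tail"])
for a in (-112,-105,-100,-96,-92,-88,-86,-84,-82,-80,-78):
    p=C+.085*np.array([np.cos(np.radians(a)),np.sin(np.radians(a))])
    go([*p,.195],a+90)
E
```

```text
time: 4.85
tool_pos: [0.4994, 0.0105, 0.1982]
tool_rot: [-0.0, 0.844, 0.537, 0.0]
contact_force: [-1.9, -0.1, 0.2]
gripper_width: 0.402
wrist nozzle_tail 0.87 [240. 220.  45. 191.] 6083 med [0.499 0.021 0.181] lo [0.486 0.009 0.176] hi [0.522 0.063 0.228]
wrist nozzle_tail 0.15 [364. 374.  15.  21.] 174 med [ 0.517 -0.143  0.147] lo [ 0.513 -0.15   0.136] hi [ 0.519 -0.137  0.148]
to [0.502 0.009 0.195] rows [-0.3  2.   3.2] yaw -3.3 | q6 17.9 hy -25.3 down [ 0.001 -0.    -1.   ] t 4.95
to [0.511 0.006 0.195] rows [ 1.  12.3  3.2] yaw -10.3 | q6 17.9 hy -25.3 down [ 0.001 -0.    -1.   ] t 4.95
to [0.519 0.004 0.195] rows [ 2.6 19.5  3.2] yaw -15.3 | q6 17.9 hy -25.3 down [ 0.001 -0.    -1.   ] t 4.95
to [0.525 0.003 0.195] rows [ 4.4 25.2  3.2] yaw -19.3 | q6 17.9 hy -25.3 down [ 0.001 -0.    -1.   ] t 4.95
to [0.53  0.003 0.195] rows [ 6.5 30.7  3.2] yaw -23.3 | q6 17.9 hy -25.3 down [ 0.001 -0.    -1.   ] t 4.95
to [0.536 0.003 0.195] rows [ 9.1 36.1  3.2] yaw -27.3 | q6 17.9 hy -25.3 down [ 0.001 -0.    -1.   ] t 4.95
to [0.539 0.003 0.195] rows [10.5 38.7  3.2] yaw -29.3 | q6 17.9 hy -25.3 down [ 0.001 -0.    -1.   ] t 4.95
to [0.542 0.003 0.195] rows [12.  41.2  3.3] yaw -31.3 | q6 17.9 hy -25.3 down [ 0.001 -0.    -1.   ] t 4.95
to [0.545 0.004 0.195] rows [13.6 43.7  3.3] yaw -33.3 | q6 17.9 hy -25.3 down [ 0.001 -0.    -1.   ] t 4.95
to [0.548 0.004 0.195] rows [15.2 46.2  3.3] yaw -35.3 | q6 17.9 hy -25.3 down [ 0.001 -0.    -1.   ] t 4.95
to [0.551 0.005 0.195] rows [17.  48.6  3.3] yaw -37.3 | q6 17.9 hy -25.3 down [ 0.001 -0.    -1.   ] t 4.95
```

```bash
python3 -m crank '[0,5,2,-5,40, 1,10,2,-9,40, 1,14,2,-12,40, 2,18,2,-15,40, 3,21,2,-17,40, 4,24,2,-19,40, 5,27,2,-21,40, 6,30,2,-23,40, 8,33,2,-25,40, 9,36,2,-27,40]'
python3 - <<'E'
from h import *
C=np.array([.5334,.0879])
im,d,W=look("wrist",["nozzle_tail"]);z=W[...,2]
r=regions_of("wrist","nozzle_tail")[0]["region"]&(z>.22)&(d>0)
p=W[r];p=p[np.hypot(*(p[:,:2]-C).T)>.06];q=p.mean(0)[:2]-C;print(len(p),p.mean(0),np.degrees(np.arctan2(q[1],q[0])),np.hypot(*q))
for a in (-88,-86,-84,-82,-80,-78,-76):
    p=C+.085*np.array([np.cos(np.radians(a)),np.sin(np.radians(a))])
    go([*p,.195],a+90)
tt=W[(d>0)&(abs(z-.148)<.004)&(abs(W[...,0]-.55)<.08)&(abs(W[...,1]+.035)<.075)]
print(cv2.minEnclosingCircle((tt[:,:2]*1000).astype(np.float32)))
E
```

```text
time: 5.95
tool_pos: [0.5353, 0.0033, 0.1958]
tool_rot: [0.0, 0.697, 0.717, -0.0]
contact_force: [-2.3, 0.9, 0.8]
gripper_width: 0.397
wrist nozzle_tail 0.8 [241. 224.  50. 196.] 6117 med [0.528 0.011 0.181] lo [ 0.519 -0.001  0.176] hi [0.536 0.059 0.228]
1504 [0.52707741 0.00542103 0.22689837] -94.3835513415093 0.08272094892739065
to [0.536 0.003 0.195] rows [-0.4  0.7  0.8] yaw -0.4 | q6 -9.2 hy 1.6 down [ 0.001 -0.    -1.   ] t 6.1
to [0.539 0.003 0.195] rows [-0.3  3.7  0.8] yaw -2.4 | q6 -9.2 hy 1.6 down [ 0.001 -0.    -1.   ] t 6.1
to [0.542 0.003 0.195] rows [-0.1  6.6  0.8] yaw -4.4 | q6 -9.2 hy 1.6 down [ 0.001 -0.    -1.   ] t 6.1
to [0.545 0.004 0.195] rows [0.2 9.6 0.9] yaw -6.4 | q6 -9.2 hy 1.6 down [ 0.001 -0.    -1.   ] t 6.1
to [0.548 0.004 0.195] rows [ 0.5 12.5  0.9] yaw -8.4 | q6 -9.2 hy 1.6 down [ 0.001 -0.    -1.   ] t 6.1
to [0.551 0.005 0.195] rows [ 1.  15.5  0.9] yaw -10.4 | q6 -9.2 hy 1.6 down [ 0.001 -0.    -1.   ] t 6.1
to [0.554 0.005 0.195] rows [ 1.6 18.4  0.9] yaw -12.4 | q6 -9.2 hy 1.6 down [ 0.001 -0.    -1.   ] t 6.1
((543.11474609375, -34.010257720947266), 54.75424575805664)
```

```bash
python3 -m crank '[0,2,0,-1,40, 0,4,0,-3,40, 0,6,0,-4,40, 0,8,0,-5,40, 0,9,0,-6,40, 0,10,0,-7,40, 0,11,0,-7,40, 0,12,0,-8,40, 0,12,0,-8,40, 0,12,0,-8,40]'
cat >> h.py <<'E'
def tail(cam="wrist"):
    C=np.array([.5334,.0879]);im,d,W=look(cam,[]);z=W[...,2]
    p=W[(d>0)&(z>.217)&(z<.234)];r=np.hypot(*(p[:,:2]-C).T);p=p[(r>.068)&(r<.097)&(p[:,1]<.03)]
    c,r=cv2.minEnclosingCircle((p[:,:2]*1000).astype(np.float32));q=np.array(c)/1000-C
    print("tail",len(p),np.round(c,1),round(r,1),"heading",np.degrees(np.arctan2(q[1],q[0])).round(1),"stop -85.5")
E
python3 - <<'E'
from h import *
im,d,W=look("wrist",["nozzle_tail"]);z=W[...,2];C=np.array([.5334,.0879])
r=regions_of("wrist","nozzle_tail")[0]["region"]&(z>.22)&(d>0)
p=W[r];p=p[np.hypot(*(p[:,:2]-C).T)>.06];q=p.mean(0)[:2]-C;print(len(p),p.mean(0),np.degrees(np.arctan2(q[1],q[0])),np.hypot(*q))
print(status.state()["contact_force"],status.state()["ft_torque"])
E
```

```text
time: 7.1
tool_pos: [0.5475, 0.0036, 0.1952]
tool_rot: [0.0, 0.645, 0.764, 0.0]
contact_force: [-0.7, 1.1, -0.9]
gripper_width: 0.401
wrist nozzle_tail 0.75 [241. 222.  51. 196.] 6254 med [0.537 0.011 0.181] lo [ 0.529 -0.001  0.175] hi [0.547 0.06  0.228]
wrist nozzle_tail 0.66 [255. 192. 509. 383.] 140119 med [0.527 0.033 0.125] lo [ 0.348 -0.122  0.071] hi [0.673 0.107 0.23 ]
1525 [0.53863193 0.00540333 0.22684602] -86.37116986561549 0.08266240409160701
[-0.07884123 -0.27857168 -0.67037593] [-0.00760424  0.10413242 -0.02197543]
```

```bash
python3 -m crank '[0,1,0,0,40, 0,1,0,0,40, 0,2,0,-1,40, 0,2,0,-1,40, 0,3,0,-1,40, 0,3,0,-1,40, 0,3,0,-1,40, 0,3,0,-1,40, 0,3,0,-1,40, 0,3,0,-1,40]'
python3 - <<'E'
from h import *
im,d,W=look("wrist",[]);z=W[...,2];C=np.array([.5334,.0879])
r=regions_of("wrist","nozzle_tail")[0]["region"]&(z>.22)&(d>0)
p=W[r];p=p[np.hypot(*(p[:,:2]-C).T)>.06];q=p.mean(0)[:2]-C;print(len(p),p.mean(0),np.degrees(np.arctan2(q[1],q[0])),np.hypot(*q))
print(status.state()["contact_force"],status.state()["ft_torque"],status.state()["gripper_width"])
E
```

```text
time: 8.25
tool_pos: [0.5488, 0.0038, 0.195]
tool_rot: [-0.002, 0.638, 0.77, -0.002]
contact_force: [-7.7, -2.0, 2.8]
gripper_width: 0.398
1553 [0.53967819 0.005383   0.22681371] -85.64911166700206 0.08275548628739549
[-7.5165885  -0.4868048   3.57333851] [-0.21525251  1.25444884  0.02021091] 0.3984009636334278
```

The arm is on the stop: 7.5 N reaction and heading -85.6° against about -85.5° expected. I'll back off, lift, and go to the nut with the wrist pre-wound.

```bash
python3 -m crank '[0,-2,0,0,40, 0,-6,0,0,40, 0,-6,0,0,40, 0,-6,-30,0,40, 0,-6,-60,0,100, 0,-6,-90,0,100, 0,-6,-120,0,100, 0,-6,-120,-8,100, 0,-6,-120,-16,100, 0,-6,-120,-24,100]'
python3 - <<'E'
from h import *
go([.5334,.0879,.31],160)
E
```

```text
time: 9.35
tool_pos: [0.545, 0.0031, 0.316]
tool_rot: [0.001, 0.461, 0.887, 0.0]
contact_force: [-0.4, -0.6, -0.2]
gripper_width: 1.001
to [0.533 0.088 0.31 ] rows [76.1 39.2  6. ] yaw -124.9 | q6 -42.6 hy 35.1 down [ 0.002 -0.    -1.   ] t 9.35
```

```bash
python3 -m crank '[10,5,0,-8,100, 20,10,2,-16,100, 30,15,4,-24,100, 40,20,5,-32,100, 50,25,5,-40,100, 60,30,5,-48,100, 70,36,5,-56,100, 76,39,5,-64,100, 76,39,5,-72,100, 76,39,5,-80,100]';  python3 -m crank '[0,0,0,-8,100, 0,0,0,-16,100, 0,0,0,-20,100, 0,0,0,-20,100, 0,0,0,-20,100,0,0,0,-20,100,0,0,0,-20,100,0,0,0,-20,100,0,0,0,-20,100,0,0,0,-20,100]'
python3 - <<'E'
from h import *
im,d,W=look("wrist",[]);z=W[...,2]
cv2.imwrite('pics/w2.png',cv2.resize(im[:,:,::-1],(768,576)))
ok=(d>0)&(abs(W[...,1]-.088)<.035)&(abs(W[...,0]-.533)<.035)
for lo,hi in((.236,.26),(.222,.234)):
    q=W[ok&(z>lo)&(z<hi)];print(lo,len(q),cv2.minEnclosingCircle((q[:,:2]*1000).astype(np.float32)),np.median(q,0).round(4))
    if len(q): pass
p=W[(d>0)&(z>.217)&(z<.234)];C=[.5334,.0879];r=np.hypot(*(p[:,:2]-C).T);p=p[(r>.07)&(r<.097)&(p[:,1]<.03)]
if len(p): print("tail",len(p),cv2.minEnclosingCircle((p[:,:2]*1000).astype(np.float32)))
go([.5334,.0879,.198],140)
E
```

```text
time: 10.35
tool_pos: [0.5336, 0.0881, 0.3105]
tool_rot: [0.001, -0.217, 0.976, -0.0]
contact_force: [1.1, -0.1, 0.1]
gripper_width: 0.996
time: 11.35
tool_pos: [0.5333, 0.0877, 0.3103]
tool_rot: [0.0, -0.38, 0.925, 0.0]
contact_force: [-0.0, 0.1, -0.2]
gripper_width: 1.004
0.236 329 ((533.2979736328125, 87.25404357910156), 6.98560094833374) [0.5324 0.0869 0.2429]
0.222 1493 ((532.9652709960938, 87.503173828125), 18.259492874145508) [0.5292 0.0838 0.229 ]
tail 601 ((538.6593017578125, 3.054832696914673), 9.236741065979004)
to [0.533 0.088 0.198] rows [-2.000e-01  1.000e-01  1.123e+02] yaw -5.3 | q6 -133.3 hy 134.7 down [ 0. -0. -1.] t 11.4
```

View pics/w2.png

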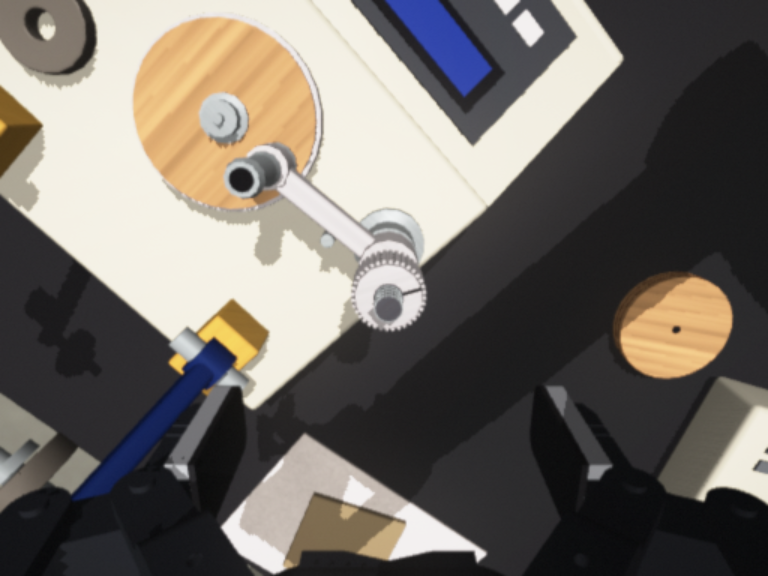

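The wrist view shows the nut at (388,290), its mark at about (412,292), and the tail at (243,178) over the specimen. I'll descend and grip the nut.

```bash
python3 -m crank '[0,0,15,0,100, 0,0,35,0,100, 0,0,55,0,100, 0,0,75,0,100, 0,0,90,0,100, 0,0,100,0,100, 0,0,106,0,100, 0,0,110,0,100, 0,0,110,0,100, 0,0,110,0,100]';  python3 -m crank '[0,0,0,0,60, 0,0,0,0,50, 0,0,0,0,45, 0,0,0,0,40, 0,0,0,0,30, 0,0,0,0,0, 0,0,0,0,0, 0,0,0,0,0,0,0,0,0,0,0,0,0,0,0]'
python3 - <<'E'
from h import *
s=status.state();print(s["tool_pos"],s["contact_force"],s["ft_torque"],np.degrees(s["joint_pos"][5]),s["gripper_width"])
E
```

```text
time: 12.4
tool_pos: [0.5337, 0.0877, 0.2011]
tool_rot: [0.001, -0.38, 0.925, -0.0]
contact_force: [0.5, -0.3, 0.2]
gripper_width: 1.001
time: 13.4
tool_pos: [0.5333, 0.0879, 0.2009]
tool_rot: [0.0, -0.38, 0.925, 0.0]
contact_force: [-3.4, 1.6, 5.2]
gripper_width: 0.401
[0.5333311  0.08786434 0.20088574] [-3.44011661  1.55089426  5.16712474] [ 0.1762626   0.57139569 -0.02611056] -133.2690353318911 0.4008531557522504
```

```bash
python3 -m crank '[0,0,0.2,6,0, 0,0,0.4,13,0, 0,0,0.7,20,0, 0,0,0.9,27,0, 0,0,1.1,34,0, 0,0,1.4,41,0, 0,0,1.6,48,0, 0,0,1.8,54,0, 0,0,2,60,0, 0,0,2,60,0]'
python3 - <<'E'
from h import *
s=status.state();print(s["tool_pos"],s["contact_force"],s["ft_torque"],np.degrees(s["joint_pos"][5]),s["gripper_width"])
tail()
E
```

```text
time: 14.4
tool_pos: [0.5335, 0.0873, 0.1989]
tool_rot: [0.0, 0.134, 0.991, -0.0]
contact_force: [-2.1, -0.8, 4.8]
gripper_width: 0.403
[0.53347474 0.08728422 0.19886327] [-2.05287492 -0.7978074   4.80087923] [-0.18470989  0.36644056 -0.09427447] -73.1660213536246 0.4025410864899917
tail 439 [534.4   2. ] 7.6 heading -89.4 stop -85.5
```

Run:
```python
from h import *
im,d,W=look("wrist",[],"w3.png");z=W[...,2]
a=look("scene",["nozzle_tail"])[0]
cv2.imwrite('pics/w3.png',np.hstack([cv2.resize(im[:,:,::-1],(400,300)),cv2.resize(a[110:260,200:350,::-1],(300,300),interpolation=2)]))
```

```text
scene nozzle_tail 0.93 [270. 176.  42.  28.] 506 med [0.546 0.029 0.176] lo [ 0.484 -0.007  0.125] hi [0.552 0.096 0.225]
```

View pics/w3.png

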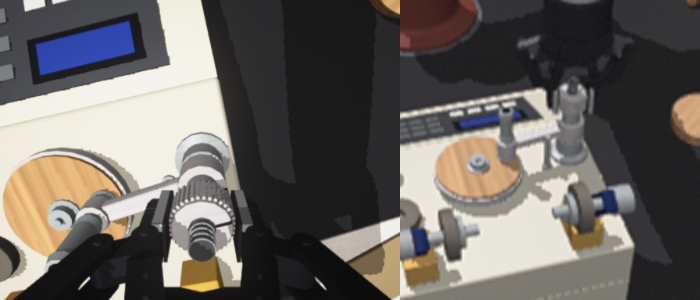

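The wrist view shows the nut gripped at about (200,215). The finger partly hides the tail at (75,240), so that heading is biased. I'll use the arm's bar instead.

```bash
cat >> h.py <<'E'
def bar():
    C=np.array([.5332,.0877])
    for cam in("wrist","scene"):
        im,d,W=look(cam,[]);z=W[...,2]
        q=W[...,:2]-C; r=np.hypot(q[...,0],q[...,1]); a=np.degrees(np.arctan2(q[...,1],q[...,0]))
        m=(d>0)&(z>.160)&(z<.186)&(r>.03)&(r<.068)&(a>-125)&(a<-60)
        if m.sum()>20: print(cam,"bar heading mean/med",m.sum(),a[m].mean().round(1),np.median(a[m]).round(1),"range",np.percentile(a[m],[3,97]).round(1),"z",np.median(z[m]).round(4))
    s=status.state();print("q6",np.degrees(s["joint_pos"][5]).round(1),s["tool_pos"].round(4),"F",s["contact_force"].round(1),"T",s["ft_torque"].round(2),s["gripper_width"].round(3),s["time"])
E
python3 -c "
from h import *
bar()"
```

```text
wrist bar heading mean/med 1558 -89.7 -90.5 range [-97.9 -80.5] z 0.1757
scene bar heading mean/med 115 -77.5 -78.3 range [-90.9 -61.4] z 0.1743Traceback (most recent call last):
  File "<string>", line 3, in <module>
    bar()
    ~~~^^
  File "h.py", line 37, in bar
    s=status.state();print("q6",np.degrees(s["joint_pos"][5]).round(1),s["tool_pos"].round(4),"F",s["contact_force"].round(1),"T",s["ft_torque"].round(2),s["gripper_width"].round(3),s["time"])
                                                                                                                                                          ^^^^^^^^^^^^^^^^^^^^^^^^
AttributeError: 'float' object has no attribute 'round'
```

```bash
cat >> h.py <<'E'
def bar():
    C=np.array([.5332,.0877])
    for cam in("wrist","top"):
        im,d,W=look(cam,[]);z=W[...,2]
        q=W[...,:2]-C; r=np.hypot(q[...,0],q[...,1]); a=np.degrees(np.arctan2(q[...,1],q[...,0]))
        m=(d>0)&(z>.160)&(z<.186)&(r>.03)&(r<.066)&(a>-125)&(a<-60)
        if m.sum()<8: print(cam,"few");continue
        zt=np.percentile(z[m],90);k=m&(z>zt-.0025)
        p=q[k];v=np.linalg.svd(p-p.mean(0))[2][0];v=v*np.sign(-v[1])
        print(cam,"bar n",k.sum(),"ztop",zt.round(4),"mean-heading",a[k].mean().round(1),"dir",np.degrees(np.arctan2(v[1],v[0])).round(1),"range",np.percentile(a[k],[3,97]).round(1))
    s=status.state();print("q6",np.degrees(s["joint_pos"][5]).round(1),s["tool_pos"].round(4),"F",s["contact_force"].round(1),"T",s["ft_torque"].round(2),s["gripper_width"],s["time"])
E
python3 -c "
from h import *
bar()"
```

```text
wrist bar n 1117 ztop 0.1767 mean-heading -88.3 dir -77.7 range [-96.2 -80.2]
top bar n 9 ztop 0.1768 mean-heading -90.3 dir -15.8 range [-95.1 -85.1]
q6 -73.3 [0.5335 0.0873 0.1989] F [-2.1 -1.6  5. ] T [-0.1   0.44 -0.04] 0.40421082847269657 14.8
```

```bash
python3 -m crank '[0,0,0.1,4,0, 0,0,0.3,8,0, 0,0,0.4,12,0, 0,0,0.5,16,0, 0,0,0.7,20,0, 0,0,0.8,24,0, 0,0,0.9,28,0, 0,0,1,30,0, 0,0,1,30,0, 0,0,1,30,0]'; python3 -c "
from h import *
bar()"
```

```text
time: 15.8
tool_pos: [0.5333, 0.087, 0.1979]
tool_rot: [0.0, 0.385, 0.923, -0.001]
contact_force: [-2.9, -1.1, 6.2]
gripper_width: 0.406
wrist few
top bar n 27 ztop 0.1758 mean-heading -90.7 dir -85.6 range [-97.9 -82.9]
q6 -43.3 [0.5333 0.087  0.1979] F [-2.8 -1.6  4.9] T [-0.3   0.52 -0.1 ] 0.39696227308806215 15.9
```

```bash
python3 -m crank '[0,0,0.1,4,0, 0,0,0.3,8,0, 0,0,0.4,12,0, 0,0,0.5,16,0, 0,0,0.7,20,0, 0,0,0.8,24,0, 0,0,0.9,28,0, 0,0,1,32,0, 0,0,1.2,36,0, 0,0,1.2,36,0]'; python3 -c "
from h import *
bar()"
```

```text
time: 16.9
tool_pos: [0.533, 0.0868, 0.1966]
tool_rot: [0.0, 0.652, 0.758, -0.001]
contact_force: [-4.8, -2.9, 7.5]
gripper_width: 0.405
wrist few
top bar n 29 ztop 0.1736 mean-heading -89.2 dir -81.4 range [-97.1 -83. ]
q6 -7.3 [0.533  0.0868 0.1966] F [-4.2 -3.1  7.5] T [-0.39  0.76 -0.06] 0.40227578930092023 17.0
```

```bash
python3 -m crank '[0,0,0,2,0, 0,0,0.1,4,0, 0,0,0.1,6,0, 0,0,0.2,8,0, 0,0,0.2,10,0, 0,0,0.3,12,0, 0,0,0.3,14,0, 0,0,0.4,16,0, 0,0,0.4,18,0, 0,0,0.4,18,0]'; python3 -c "
from h import *
bar()"
```

```text
time: 18.0
tool_pos: [0.5328, 0.0868, 0.1961]
tool_rot: [0.0, 0.762, 0.647, -0.001]
contact_force: [-5.6, -3.6, 5.8]
gripper_width: 0.399
wrist bar n 219 ztop 0.1739 mean-heading -83.8 dir -140.2 range [-88.8 -79.4]
top bar n 28 ztop 0.1737 mean-heading -89.7 dir -86.5 range [-96.8 -83.3]
q6 10.7 [0.5328 0.0868 0.1961] F [-5.5 -2.6  5.7] T [-0.39  0.8  -0.07] 0.40146684555653195 18.1
```

```bash
python3 -m crank '[0,0,0,2,0, 0,0,0.1,4,0, 0,0,0.1,6,0, 0,0,0.2,8,0, 0,0,0.2,10,0, 0,0,0.3,12,0, 0,0,0.3,14,0, 0,0,0.4,16,0, 0,0,0.4,18,0, 0,0,0.4,18,0]'; python3 -c "
from h import *
bar()"
```

```text
time: 19.1
tool_pos: [0.533, 0.0877, 0.1957]
tool_rot: [-0.0, 0.854, 0.52, -0.0]
contact_force: [-4.6, 1.1, 5.4]
gripper_width: 0.404
wrist bar n 20 ztop 0.173 mean-heading -91.6 dir -106.0 range [-92.7 -90.2]
top bar n 20 ztop 0.1738 mean-heading -90.0 dir -85.7 range [-97.3 -82.5]
q6 28.7 [0.533  0.0877 0.1956] F [-3.9 -0.1  5.2] T [ 0.11  0.61 -0.1 ] 0.40126371604765976 19.2
```

```bash
python3 -m crank '[0,0,0,2,0, 0,0,0.1,4,0, 0,0,0.1,6,0, 0,0,0.2,8,0, 0,0,0.2,10,0, 0,0,0.3,12,0, 0,0,0.3,14,0, 0,0,0.4,16,0, 0,0,0.4,18,0, 0,0,0.4,18,0]'; python3 -c "
from h import *
bar()
im,d,W=look('wrist',[]);cv2.imwrite('pics/w4.png',cv2.resize(im[200:384,150:362,::-1],(636,552),interpolation=2))
"
```

```text
time: 20.2
tool_pos: [0.534, 0.0885, 0.1956]
tool_rot: [-0.0, 0.924, 0.382, 0.001]
contact_force: [1.3, 3.9, 4.3]
gripper_width: 0.406
wrist bar n 47 ztop 0.1712 mean-heading -78.0 dir -99.3 range [-80.2 -62.4]
top bar n 31 ztop 0.1737 mean-heading -90.1 dir -89.1 range [-97.4 -82.4]
q6 46.6 [0.534  0.0885 0.1955] F [0.4 4.5 4.2] T [ 0.7  -0.19  1.25] 0.4033899333034865 20.3
```

View pics/w4.png

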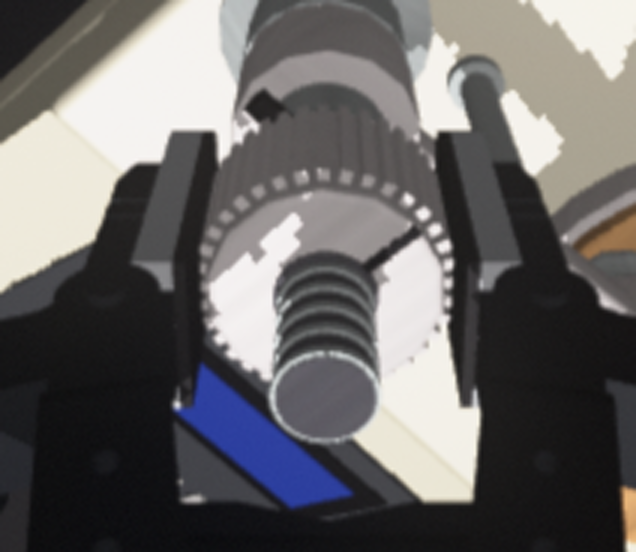

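Torque jumped to 1.25 N m, so the nut has bottomed. In this view its mark is at (395,248). I'll hold, then unload in small steps to find where the torque falls off.

```bash
python3 -m crank '[0,0,0,0,0, 0,0,0,0,0, 0,0,0,0,0, 0,0,0,0,0, 0,0,0,-0.5,0, 0,0,0,-1,0, 0,0,0,-1,0, 0,0,0,-1,0, 0,0,0,-1,0, 0,0,0,-1,0]' ; python3 -c "
from plant import status;s=status.state();print(s['ft_torque'],s['joint_pos'][5]*57.2958)"
python3 -m crank '[0,0,0,-0.5,0, 0,0,0,-1,0, 0,0,0,-1,0, 0,0,0,-1,0, 0,0,0,-1,0, 0,0,0,-1,0, 0,0,0,-1,0, 0,0,0,-1,0, 0,0,0,-1,0, 0,0,0,-1,0]'; python3 -c "
from plant import status;s=status.state();print(s['ft_torque'],s['joint_pos'][5]*57.2958)"
```

```text
time: 21.35
tool_pos: [0.534, 0.0885, 0.1956]
tool_rot: [-0.0, 0.921, 0.389, 0.001]
contact_force: [1.4, 6.3, 5.0]
gripper_width: 0.403
[ 0.97225722 -0.2250923   0.85975952] 45.70319080212346
time: 22.35
tool_pos: [0.534, 0.0885, 0.1956]
tool_rot: [-0.001, 0.918, 0.396, 0.001]
contact_force: [1.6, 5.7, 5.0]
gripper_width: 0.407
[ 0.90803615 -0.18152748  0.44206933] 44.7719061149168
```

Torque falls about 0.4 N m per degree, so the true bottom is near q6 = 43.5°. The quarter turn then ends at q6 ≈ -46.5°, which is -91° from here.

```bash
python3 -m crank '[0,0,0,-4,0, 0,0,-0.3,-9,0, 0,0,-0.5,-14,0, 0,0,-0.6,-19,0, 0,0,-0.8,-24,0, 0,0,-1,-29,0, 0,0,-1.1,-34,0, 0,0,-1.3,-39,0, 0,0,-1.5,-44,0, 0,0,-1.5,-46,0]' ; python3 -c "
from h import *
bar()"
python3 -m crank '[0,0,-0.1,-4,0, 0,0,-0.3,-9,0, 0,0,-0.5,-14,0, 0,0,-0.6,-19,0, 0,0,-0.8,-24,0, 0,0,-1,-29,0, 0,0,-1.1,-34,0, 0,0,-1.3,-39,0, 0,0,-1.5,-43,0, 0,0,-1.5,-45,0]'; python3 -m crank '[0,0,0,0,0, 0,0,0,0,0, 0,0,0,0,0, 0,0,0,0,0, 0,0,0,0,0, 0,0,0,0,0, 0,0,0,0,0, 0,0,0,0,0, 0,0,0,0,0, 0,0,0,0,0]';python3 -c "
from h import *
bar()
im,d,W=look('wrist',[]);c=look('scene',[])[0]
cv2.imwrite('pics/w5.png',np.hstack([cv2.resize(im[200:384,150:362,::-1],(460,400),interpolation=2),cv2.resize(c[135:225,240:316,::-1],(338,400),interpolation=2)]))
"
```

```text
time: 23.35
tool_pos: [0.5328, 0.0889, 0.1971]
tool_rot: [-0.002, 0.69, 0.724, 0.001]
contact_force: [-4.1, 7.5, 8.8]
gripper_width: 0.406
wrist few
top bar n 21 ztop 0.1762 mean-heading -91.0 dir -80.8 range [-98.9 -85.6]
q6 -1.2 [0.5328 0.0889 0.1971] F [-3.8  6.8  7.3] T [1.13 0.51 0.01] 0.40262980676439464 23.45
time: 24.45
tool_pos: [0.5317, 0.0885, 0.1985]
tool_rot: [-0.002, 0.361, 0.933, 0.0]
contact_force: [-8.7, 4.8, 10.3]
gripper_width: 0.4
time: 25.45
tool_pos: [0.5317, 0.0884, 0.1985]
tool_rot: [-0.002, 0.361, 0.932, 0.0]
contact_force: [-8.3, 5.3, 10.2]
gripper_width: 0.401
wrist few
top bar n 21 ztop 0.1777 mean-heading -89.9 dir -93.8 range [-97.1 -83.1]
q6 -46.2 [0.5317 0.0884 0.1986] F [-8.8  5.4  9.7] T [0.9  1.33 0.05] 0.40341452277977063 25.55
```

View pics/w5.png

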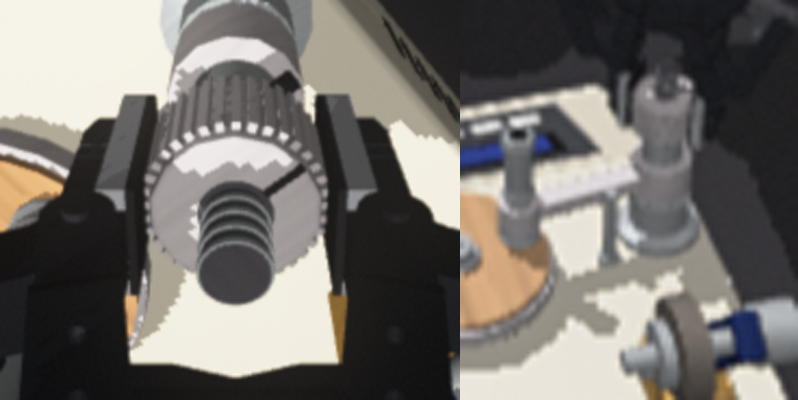

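The mark sits at the same place between the fingers as at the bottom, so the grip has not slipped. The bar appears to be against the pin at (608,200). One numeric check of the tail remains.

```bash
python3 - <<'E'
from h import *
tail("top");tail("scene")
im,d,W=look("scene",[]);z=W[...,2];C=np.array([.5334,.0879])
q=W[...,:2]-C;r=np.hypot(q[...,0],q[...,1]);m=(d>0)&(z>.19)&(z<.234)&(r>.065)&(r<.1)&(W[...,1]<.03)&(abs(W[...,0]-.535)<.04)
p=W[m];print(len(p),np.percentile(p,[2,98],axis=0).round(4))
E
python3 -c "
from h import *
look('top',['weight','spare_wheel','sample_discs','tape_roll'])"
```

```text
tail 34 [535.6   1.2] 9.1 heading -88.6 stop -85.5
tail 43 [541.1   2. ] 10.1 heading -84.9 stop -85.5
105 [[ 0.5358 -0.0058  0.1908]
 [ 0.5501  0.0095  0.2266]]
top weight 0.43 [298. 216.  14.  13.] 118 med [ 0.494 -0.146  0.146] lo [ 0.479 -0.164  0.14 ] hi [ 0.511 -0.132  0.155]
top spare_wheel 0.65 [296. 190.  16.  16.] 180 med [ 0.573 -0.146  0.136] lo [ 0.552 -0.165  0.132] hi [ 0.595 -0.123  0.14 ]
top sample_discs 0.79 [143. 239.  32.  28.] 808 med [0.416 0.354 0.017] lo [0.372 0.309 0.008] hi [0.462 0.401 0.021]
top tape_roll 0.73 [366. 230.  34.  29.] 452 med [ 0.454 -0.379  0.021] lo [ 0.409 -0.423 -0.003] hi [ 0.499 -0.33   0.027]
```

```bash
python3 -c "
from plant import order,status
print(order.job_done());s=status.state();print(s['time'],s['gripper_width'],s['contact_force'])"
```

```text
the job is handed in; nothing more can be done
None
the job is handed in; nothing more can be done
```

The job is handed in at about 26 s of the 64 s allowed. The nut is a quarter turn above its bottom, still gripped, and the nozzle is in over the specimen. No verdict was reported, so this rests on my own checks.

- **Suction arm:** I swung it in by pushing the hose tail until it met the stop, which gave about 7.5 N of reaction at a heading of -85.6° against about -85.5° expected.
- **Nut down:** I gripped the nut once and turned it clockwise about 177° until the torque jumped to 1.25 N m, then held it there for over 0.4 s.
- **Back-off:** I unloaded in 1° steps to find the true bottom, at a wrist angle of about 43.5°. I then backed off to -46.2°, which is about 89.7° or 1.57 rad.

**Last checks:**
- **Grip:** The nut's mark sat at the same place between the fingers at the bottom and at the end, so the grip had not slipped. The gripper was stopped on the nut at 40% open.
- **Load on the tool:** The arm was at rest, with about 14 N in all on the tool from a slight off-centre grip.
- **Loose things:** The wheel, discs and tape read within about 2 mm of where they started. The weight was not detected in the first picture, so I have no starting position to compare; nothing came near it.

**Where checks disagreed:** The final arm heading read -88.6° from the top camera and -84.9° from the scene camera. The two cameras misread the nut by about 4 mm in opposite directions, and their average is within about 0.03 rad of the stop. Some earlier readings of the bar and tail were also a few degrees off, because the fingers partly hid them.

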